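Scrub the leaning tumbler with the long brush

ROBOT

A 6-joint arm with a two-finger parallel gripper is mounted at the origin on the work surface. World frame = base frame: x ahead of the robot, y to its left, z up, the work surface at z = 0. Lengths are in m, angles in rad, forces in N, time in s.
With the tool pointing down it reaches from about 0.3 to 0.85 m from the base axis. Payload 5.4 kg.
Tool frame: the origin (TCP) lies midway between the tips of the shut fingers; the grasp point (between the pads) lies manip.pinch_z behind it (manip.pinch_z is the distance from the TCP to the grasp point, in m); z points along the fingers, x is the direction in which the jaws open and shut, and the axes are right-handed (so a half turn about z gives the same grasp; the last joint's range is limited). The gripper opens to 85 mm and grips with 20 to 120 N. Pads are 22 mm wide; open, the fingers measure 114 mm over their backs; the gripper's body (76 mm by 85 mm) begins 54 mm behind the grasp point. The pads swing forward as they close: fully open they stand 13 mm farther back than shut.
Start: joints at [-1.45, 0.158, 1.597, -0, 1.386, -0.21], TCP at [0.187, -0.544, 0.231] pointing down, gripper open.
Joint ranges: [-2.91, 2.91], [-0.94, 2.29], [0.18, 2.7], [-1.29, 4.43], [0.17, 2.64], [-3, 3]. Speed limits (rad/s): [2.57, 2.57, 3.14, 3.14, 3.14, 3.14].

INTERFACE

Orientations are given as a 3x3 rotation matrix whose columns are the frame's x, y, z axes.
In Python, from bench import manip gives the robot as it stands.
- The arm moves only by the shell command python3 -m inch 'ROWS' [FORCE]. ROWS is JSON, a list of rows, each a list of 3 entries, a list of its own where there are three numbers: the finger opening in m, from 0 to 0.0854, then the shift along the tool's x, y, z in m, then the turn about the tool's z in rad. A call has 1 to 10 rows; each row is the pose to reach, as a shift and turn from the pose measured when the call began, along the tool's axes at that moment; what a row does not reach only later rows make up. A row lasts 1/12 s, in which the tool goes at most 41.7 mm and 7.16 degrees, less where a joint would pass 70% of its speed; a pose out of reach is approached as far as the arm can. A call with a gripper value outside its range is refused whole. The fingers move at their own pace and stop on an object; FORCE is the grip in N (left out, the last holds). Time passes only in rows, so rows that repeat a pose let the fingers close. It gives the time, the measured TCP pose, the force and the opening at its end, in the units of the state.
- manip.get_state(): the state, without advancing time (a new reading comes with each control period).
- manip.snapshot(name): name is "scene" or "top" or "wrist"; returns the picture (384x512x3 uint8, blue, green, red); there is no depth.
- manip.calibration(name): a dict with "vertical_fov" (degrees; the focal length in pixels is half the picture's height over the tangent of half this angle, whatever the lens; pixels are square), "cx", "cy" (the principal point, pixels), "position" and "attitude" of the camera in the world; the wrist camera has in their place "hand_eye" (4x4, takes a point from camera to tool coordinates, whose origin is the TCP and whose axes are the tool frame's). Camera axes: x right, y up, looking along -z (the intrinsics and any distortion apply to the point x, -y, -z); pixel columns grow to the right and rows downward; lengths in m; the calibration is good to about 2 mm. The wrist camera is an equidistant fisheye: a pixel r from the principal point sees the ray r / f radians off the axis. A picture is of the moment at which its call begins: read the wrist's pose just before it. calibration takes no time and is no camera call.
- manip.job_done(): hands the job in, once; it reports no verdict.
The state is a dict: "time_s": time; "joints": joint angles; "joint_velocities": joint speeds; "joint_torque": joint torques, N m; "position": TCP position; "orientation": TCP orientation; "force": force on the tool from outside, world axes, zero at the start; "ft_torque": the same for the moment, N m; "grip_width": opening from 0.0 (shut) to 1.0 (fully open).
Only numpy, scipy, OpenCV 4.12 (cv2) and the standard library are available. Lean on these libraries where they do the work, as an engineer would, in place of code of your own. Each camera call takes 0.05 s, during which the arm holds its last target.

TASK

Take the long brush out of its white holder and scrub the inside of the leaning glass tumbler with three full up-and-down strokes: on each one push gently down until you feel the springy floor (its depth differs from day to day) clearly give, by about half a centimetre, pause there for half a second, never ramming it to its stop, and then draw the brush up until its tip is about 2 cm below the mouth. Afterwards set the brush, without dropping it, upright on the floor of its holder and let go. Leave the pill organizer, pill bottle, spring clip and massage roller undisturbed.

Things in the scene. Friction and masses are not known exactly. Their poses are not given: they have to be found in the camera images.
- brush_grip (a point): Point on the axis of the loose long brush, half-way up its blue handle (22 mm across, 78 mm long), 150 mm above its tip. z runs along the brush from tip to handle end. It stands upright in the holder, tip down; 190 mm long, 60 to 130 g.
- brush_tip (a point): Centre of the brush's flat lower end, same axes as brush_grip. From here a round head 65 mm long (stiff core 42 mm across; blue bristles 54 mm across that yield freely), then a steel stem 10 mm across up to 112 mm, then the handle up to 190 mm.
- mouth (a point): Centre of the mouth (rim plane) of the glass tumbler: 130 mm long, 62 mm across inside, 70 mm outside, its rim about 166 mm above the table. z points out of the mouth along the tumbler's axis, y is level. An orange springy floor disc, 58 mm across and square to the axis, sits inside, 60 to 95 mm below the mouth; that depth is not measured.
- stand: Heavy fixed draining stand (base 130 x 100 mm, on the bamboo tray) that holds the tumbler firmly, leaning 20 degrees from vertical towards the stand's -x, roughly towards the robot; origin at the centre of its underside.
- pad (a joint): How far (m) the orange springy floor inside the tumbler is pushed in: 0 at rest, 0.015 at its hard stop (never go past 0.013). It starts to give at 1 N and takes 0.7 N more per mm (4.5 N at 5 mm, 10 N at 13 mm); it springs back when let go.
- holder_floor (a point): Centre of the inner floor of the white ceramic brush holder: a fixed round cup standing upright, 64 mm across inside, 74 mm outside, its rim 67 mm above this point. z is up. The brush stands on this floor.
- organizer: Bystander: pale grey pill organizer, a bar 154 x 36 x 24 mm long in its own x, lying on the tray; origin at the centre of its underside.
- pill_bottle: Bystander: amber pill bottle with white twist cap, 42 mm across, 74 mm tall; origin at the centre of its underside.
- clip: Bystander: aluminium clothespeg-style spring clip lying flat, 85 x 27 x 14 mm, long in its own x; origin at the centre of its underside.
- roller: Bystander: wooden massage roller lying down, handle to its own -x (100 mm) and two 40 mm rolls on a cross axle at its +x end, 75 mm wide, 40 mm tall; origin under the handle's front end.

How it is judged:
By the outcome, as a careful person would: the job done as asked, in the order asked, and still so for the second after the job is handed in, with the robot touching nothing.
It also fails if it takes over 72 s, if anything falls off the work surface, if the arm or the gripper's body presses on something with over 40 N, if the wrist force passes 120 N, or if a joint passes its speed limit or range.

## Working session

There is one attempt and no reset: what is moved stays moved. The work goes in short steps, Python scripts to look and compute and a shell command to move; the robot and the scene stay as the last step left them, time stands still between calls to the robot, and variables do not carry over. Pictures are saved under pics/ and viewed, and the job is handed in when it is done.

```bash
ls; mkdir -p pics; python3 - <<'E'
from bench import manip
import cv2,numpy as np
s=manip.get_state();print(s);print(manip.pinch_z)
for n in("scene","top","wrist"):
    cv2.imwrite(f"pics/{n}0.png",manip.snapshot(n));print(n,manip.calibration(n))
E
```

```text
pics
{'time_s': 0.0, 'joints': array([-1.45011100e+00,  1.59051451e-01,  1.59827212e+00, -2.80328882e-05,
        1.38620181e+00, -2.10110774e-01]), 'joint_velocities': array([-0.00068302, -0.00081791,  0.00056009, -0.00138492,  0.00161769,
       -0.00042718]), 'joint_torque': array([-2.06905141e-03, -3.96023333e+01, -3.31422186e+01, -4.81969691e-04,
        8.50057084e-03,  1.14189132e-05]), 'position': array([ 0.18664753, -0.54320909,  0.23029558]), 'orientation': array([[ 3.24800712e-01, -9.45782443e-01, -2.60041345e-04],
       [-9.45780579e-01, -3.24800598e-01,  1.91534462e-03],
       [-1.89596089e-03, -3.76163242e-04, -9.99998132e-01]]), 'force': array([-0.44226034,  0.90297695, -0.59612887]), 'ft_torque': array([ 0.01486721,  0.01300655, -0.00374113]), 'grip_width': 1.001856760600294}
0.0187
scene {'vertical_fov': 42.32989145857278, 'cx': 258.83975725073816, 'cy': 192.8551755280933, 'position': array([1.29698627, 0.43303985, 1.02101311]), 'attitude': array([[-0.48473374, -0.62267438,  0.6142555 ],
       [ 0.87466099, -0.34601637,  0.33947138],
       [ 0.00116232,  0.70181856,  0.7123548 ]])}
top {'vertical_fov': 42.79104181975274, 'cx': 253.63498601621146, 'cy': 193.37693306295301, 'position': array([3.20682243e-01, 4.33569820e-04, 1.23570680e+00]), 'attitude': array([[-1.01200355e-02,  9.82859372e-01, -1.84078898e-01],
       [-9.99944570e-01, -1.04819433e-02, -9.93060956e-04],
       [-2.90554383e-03,  1.84058644e-01,  9.82910969e-01]])}
wrist {'vertical_fov': 65.70646984690485, 'cx': 252.3594090809775, 'cy': 188.7903864062279, 'hand_eye': array([[ 9.99999128e-01, -1.20198083e-03,  5.46903128e-04,
        -9.43946880e-04],
       [-9.62745755e-04, -9.47053974e-01, -3.21072958e-01,
        -8.26790607e-02],
       [ 9.03870321e-04,  3.21072151e-01, -9.47054305e-01,
        -1.42731192e-01],
       [ 0.00000000e+00,  0.00000000e+00,  0.00000000e+00,
         1.00000000e+00]])}
```

View pics/scene0.png

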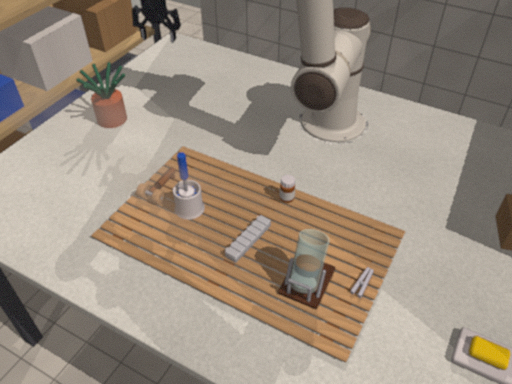

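View pics/top0.png

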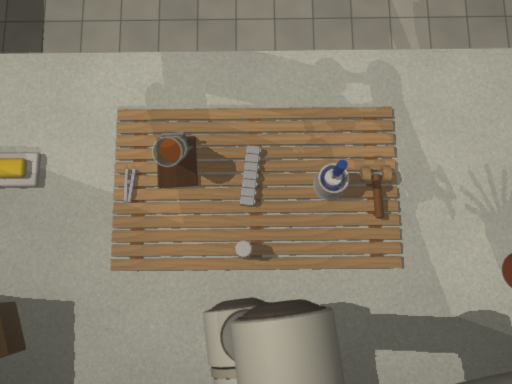

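View pics/wrist0.png

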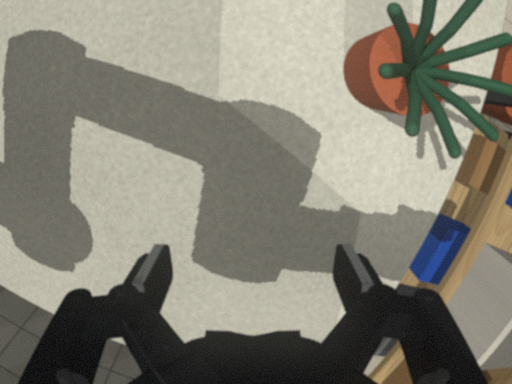

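```bash
python3 - <<'E'
import cv2
t=cv2.imread("pics/top0.png");s=cv2.imread("pics/scene0.png")
def crop(im,x0,y0,x1,y1,k):return cv2.resize(im[y0:y1,x0:x1],None,fx=k,fy=k,interpolation=cv2.INTER_CUBIC)
import numpy as np
a=crop(t,130,115,210,205,5);b=crop(t,300,145,375,235,5)
cv2.imwrite("pics/tz.png",np.hstack([a,b]))
a=crop(s,265,215,345,315,5);b=crop(s,145,145,215,245,5)
cv2.imwrite("pics/sz.png",np.hstack([a,b]))
E
```

```text
(no output)
```

View pics/tz.png

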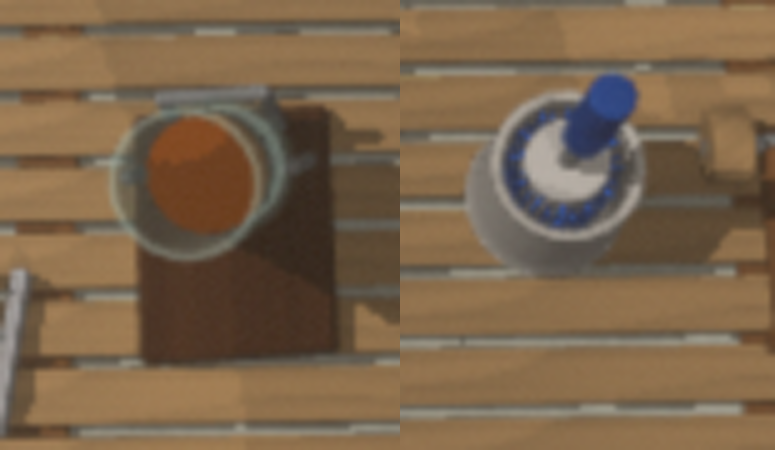

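View pics/sz.png

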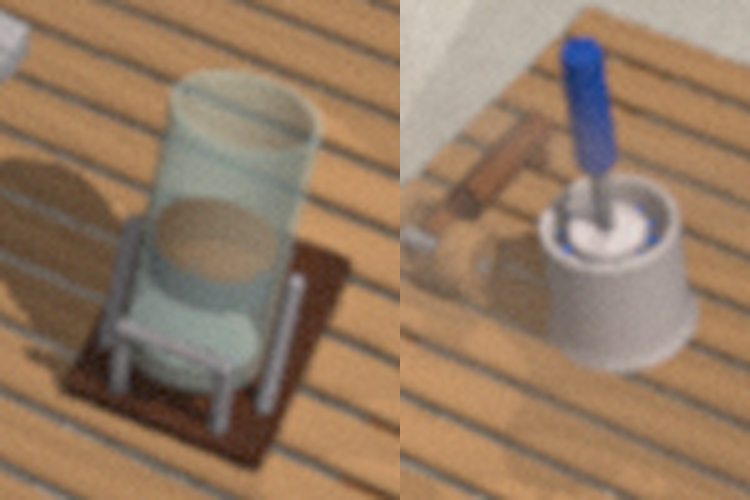

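```bash
cat > h.py <<'E'
import numpy as np, cv2
from bench import manip
from scipy.optimize import least_squares
C={n:manip.calibration(n) for n in("scene","top","wrist")}
def ray(n,u,v):
    c=C[n];f=192/np.tan(np.radians(c["vertical_fov"])/2)
    d=np.array([(u-c["cx"])/f,-(v-c["cy"])/f,-1.]);d=c["attitude"]@d
    return c["position"],d/np.linalg.norm(d)
def onz(n,u,v,z):
    p,d=ray(n,u,v);return p+d*(z-p[2])/d[2]
def tri(*obs):
    A=np.zeros((3,3));b=np.zeros(3);R=[]
    for o in obs:
        p,d=ray(*o);M=np.eye(3)-np.outer(d,d);A+=M;b+=M@p;R.append((p,M))
    x=np.linalg.solve(A,b);return x,[np.linalg.norm(M@(x-p)) for p,M in R]
def proj(n,X):
    c=C[n];f=192/np.tan(np.radians(c["vertical_fov"])/2)
    q=c["attitude"].T@(np.asarray(X)-c["position"]);return np.array([c["cx"]+f*q[0]/-q[2],c["cy"]-f*q[1]/-q[2]])
E
python3 - <<'E'
from h import *
np.set_printoptions(precision=4,suppress=True)
print("mouth",tri(("top",167.5,151.5),("scene",314,237.2)),onz("top",167.5,151.5,.166))
print("hend",tri(("top",342.4,164.4),("scene",181,154.6)))
print("hrim",tri(("top",333.6,178.4),("scene",187.2,188.8)))
print("disc",tri(("top",130+204/5,115+175/5),("scene",265+217/5,215+242/5)))
print("headtop",tri(("top",334.4,177.6),("scene",145+207/5,145+230/5)))
z=.02
for n,x,y in(("tl",140,112),("tr",330,107),("br",336,353),("bl",143,363)):print(n,onz("top",130+x/5,115+y/5,z))
for x,y in((70,388),(255,466),(350,262)):print(onz("scene",265+x/5,215+y/5,z))
E
```

```text
mouth (array([0.6195, 0.1974, 0.1627]), [np.float64(0.0018925832445290584), np.float64(0.001892583244528966)]) [0.6193 0.195  0.166 ]
hend (array([ 0.5739, -0.1894,  0.2086]), [np.float64(0.0011678448399609685), np.float64(0.0011678448399609167)])
hrim (array([ 0.5699, -0.1893,  0.085 ]), [np.float64(0.0016529666081448588), np.float64(0.0016529666081449388)])
disc (array([0.6425, 0.2009, 0.0948]), [np.float64(0.0008518633290220483), np.float64(0.0008518633290219562)])
headtop (array([ 0.5729, -0.1916,  0.0784]), [np.float64(0.0024940280873296185), np.float64(0.002494028087329681)])
tl [0.698 0.247 0.02 ]
tr [0.6996 0.1489 0.02  ]
br [0.5699 0.1444 0.02  ]
bl [0.5658 0.242  0.02  ]
[0.7003 0.1582 0.02  ]
[0.6964 0.2522 0.02  ]
[0.5685 0.2456 0.02  ]
```

```bash
python3 -m inch '[[0.0854,[-0.209,-0.479,-0.035],0.288],[0.0854,[-0.209,-0.479,-0.035],0.288],[0.0854,[-0.209,-0.479,-0.035],0.288],[0.0854,[-0.209,-0.479,-0.035],0.288],[0.0854,[-0.209,-0.479,-0.035],0.288],[0.0854,[-0.209,-0.479,-0.035],0.288],[0.0854,[-0.209,-0.479,-0.035],0.288],[0.0854,[-0.209,-0.479,-0.035],0.288],[0.0854,[-0.209,-0.479,-0.035],0.288],[0.0854,[-0.209,-0.479,-0.035],0.288]]' 30
```

```text
time_s: 0.98
position: [0.4921, -0.2625, 0.2586]
orientation: [[0.043, -0.999, -0.0], [-0.999, -0.043, 0.002], [-0.002, 0.0, -1.0]]
force: [0.2, -0.5, 0.8]
grip_width: 1.003
```

```bash
python3 -m inch '[[0.0854,[-0.069,-0.083,0],0],[0.0854,[-0.069,-0.083,0],0],[0.0854,[-0.069,-0.083,0],0],[0.0854,[-0.069,-0.083,0],0],[0.0854,[-0.069,-0.083,0],0]]'; python3 - <<'E'
from h import *
s=manip.get_state();print(s["position"],s["orientation"],s["force"])
for n in("wrist","top"):cv2.imwrite(f"pics/{n}1.png",manip.snapshot(n))
E
```

```text
time_s: 1.4
position: [0.5726, -0.1888, 0.2581]
orientation: [[0.046, -0.999, -0.002], [-0.999, -0.046, 0.002], [-0.002, 0.001, -1.0]]
force: [-0.5, -0.3, 0.5]
grip_width: 0.998
[ 0.57259561 -0.18875258  0.25806411] [[ 0.0456082  -0.99895824 -0.00152455]
 [-0.99895751 -0.04561103  0.00187603]
 [-0.00194361  0.0014374  -0.99999708]] [-0.51432188 -0.25184659  0.46521619]
```

View pics/wrist1.png

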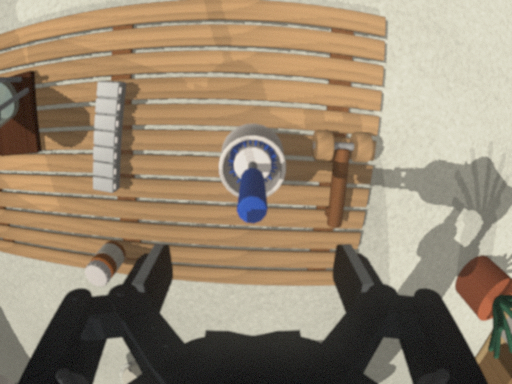

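```bash
cat >> h.py <<'E'
def wray(u,v,s):
    c=C["wrist"];f=192/np.tan(np.radians(c["vertical_fov"])/2)
    dx,dy=u-c["cx"],v-c["cy"];r=np.hypot(dx,dy);th=r/f
    d=np.array([np.sin(th)*dx/max(r,1e-9),-np.sin(th)*dy/max(r,1e-9),-np.cos(th)])
    H=c["hand_eye"];R=s["orientation"]
    return s["position"]+R@H[:3,3],R@(H[:3,:3]@d)
def wonz(u,v,z,s):
    p,d=wray(u,v,s);return p+d*(z-p[2])/d[2]
E
python3 - <<'E'
from h import *
np.set_printoptions(precision=4,suppress=True)
s=manip.get_state()
im=cv2.imread("pics/wrist1.png")
cv2.imwrite("pics/w1z.png",cv2.resize(im[110:235,200:310],None,fx=5,fy=5,interpolation=cv2.INTER_CUBIC))
print(wonz(252.5,213,.2086,s),wonz(252,168,.085,s),wonz(256.5,163,.085,s))
print("rim",wonz(0,103,.166,s))
E
```

```text
[ 0.5706 -0.1895  0.2086] [ 0.5706 -0.1887  0.085 ] [ 0.5764 -0.1933  0.085 ]
rim [0.6556 0.074  0.166 ]
```

View pics/w1z.png

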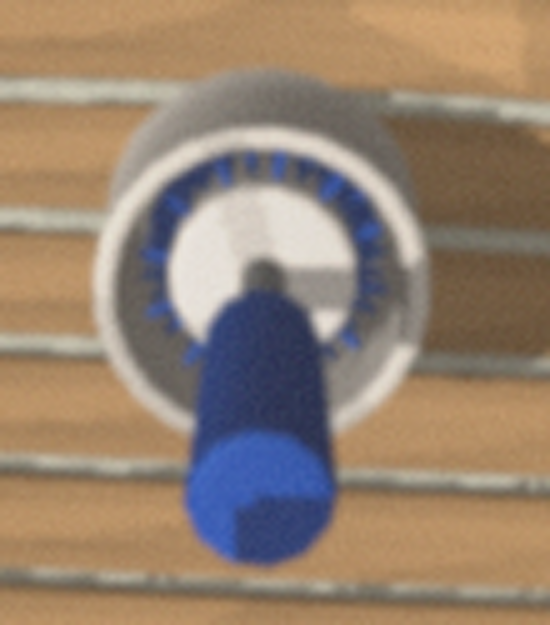

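```bash
python3 -m inch '[[0.0854,[0.0007,-0.001,0.035],0],[0.0854,[0.0007,-0.001,0.07],0],[0.0854,[0.0007,-0.001,0.1],0],[0.0854,[0.0007,-0.001,0.108],0],[0.0854,[0.0007,-0.001,0.108],0],[0.015,[0.0007,-0.001,0.108],0],[0.015,[0.0007,-0.001,0.108],0],[0.015,[0.0007,-0.001,0.108],0],[0.015,[0.0007,-0.001,0.108],0],[0.015,[0.0007,-0.001,0.108],0]]' 30; python3 -m inch '[[0.015,[0,0,0],0],[0.015,[0,0,0],0],[0.015,[0,0,0],0],[0.015,[0,0,0],0]]'
```

```text
time_s: 2.33
position: [0.5732, -0.1913, 0.1518]
orientation: [[0.043, -0.999, 0.001], [-0.999, -0.043, 0.0], [-0.0, -0.001, -1.0]]
force: [0.5, -0.1, -0.3]
grip_width: 0.301
time_s: 2.67
position: [0.5731, -0.1912, 0.1516]
orientation: [[0.043, -0.999, 0.0], [-0.999, -0.043, 0.001], [-0.001, -0.0, -1.0]]
force: [0.2, -0.3, -0.5]
grip_width: 0.25
```

```bash
python3 -m inch '[[0.015,[0,0,-0.02],0],[0.015,[0,0,-0.035],0],[0.015,[0,0,-0.035],0],[0.015,[0,0.01,-0.035],0],[0.015,[0,0.015,-0.035],0],[0.015,[0,0.022,-0.035],0],[0.015,[0,0.029,-0.035],0],[0.015,[0,0.036,-0.035],0],[0.015,[0,0.040,-0.035],0],[0.015,[0,0.040,-0.035],0]]'; python3 - <<'E'
from h import *
s=manip.get_state();print(s["force"],s["ft_torque"])
for n in("scene",):cv2.imwrite(f"pics/{n}2.png",manip.snapshot(n))
im=cv2.imread("pics/scene2.png");cv2.imwrite("pics/s2z.png",cv2.resize(im[110:250,120:260],None,fx=4,fy=4,interpolation=cv2.INTER_CUBIC))
E
```

```text
time_s: 3.5
position: [0.5323, -0.1928, 0.1865]
orientation: [[0.042, -0.999, 0.0], [-0.999, -0.042, 0.001], [-0.001, -0.0, -1.0]]
force: [2.1, 1.4, 0.1]
grip_width: 0.248
[2.13568248 1.41381094 0.08624628] [ 0.43038139 -0.60284264  0.03477833]
```

View pics/s2z.png

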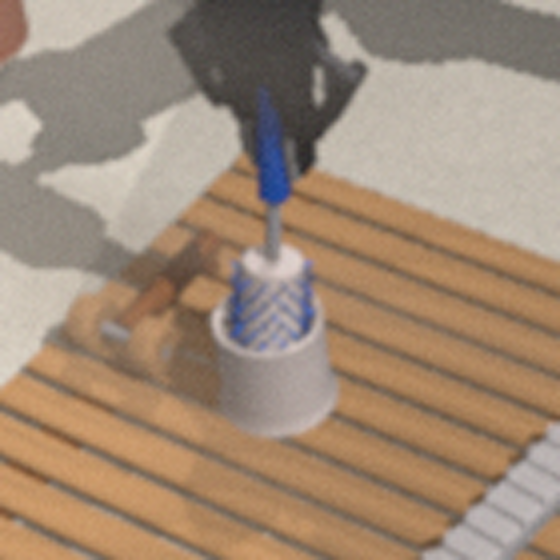

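```bash
python3 -m inch '[[0.015,[0,0.006,0],0],[0.015,[0,0.012,0],0],[0.015,[0,0.016,0],0],[0.015,[0,0.016,0],0]]'; python3 - <<'E'
from h import *
s=manip.get_state();print(s["position"],s["force"],s["ft_torque"])
for n in("scene","top"):cv2.imwrite(f"pics/{n}3.png",manip.snapshot(n))
im=cv2.imread("pics/scene3.png");a=cv2.resize(im[130:250,120:230],None,fx=3.6,fy=5*.72,interpolation=cv2.INTER_CUBIC)
im=cv2.imread("pics/top3.png");b=cv2.resize(im[130:250,290:390],None,fx=3.6,fy=3.6,interpolation=cv2.INTER_CUBIC)
cv2.imwrite("pics/s3z.png",np.hstack([a,b]))
E
```

```text
time_s: 3.88
position: [0.5158, -0.1936, 0.1863]
orientation: [[0.042, -0.999, -0.001], [-0.999, -0.042, 0.001], [-0.001, 0.001, -1.0]]
force: [2.4, 0.2, -0.1]
grip_width: 0.249
[ 0.51576417 -0.19356939  0.1862828 ] [ 2.37566939  0.2446417  -0.05977756] [ 0.21442878 -0.63739411  0.02465573]
```

View pics/s3z.png

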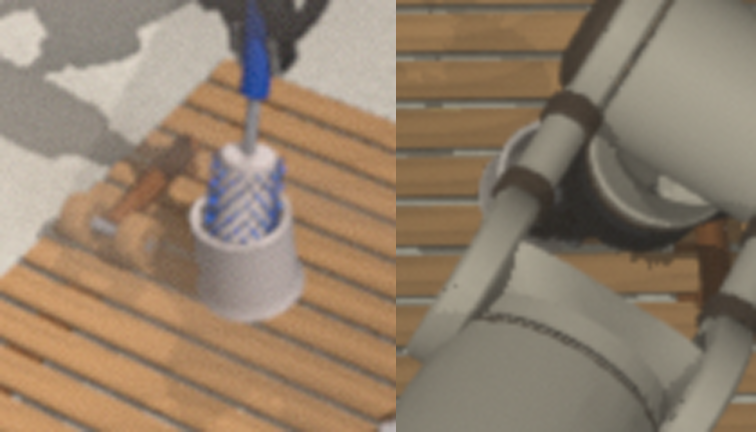

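```bash
python3 - <<'E'
from h import *
np.set_printoptions(precision=4,suppress=True)
s=manip.get_state();R=s["orientation"];P=s["position"];g=P-R[:,2]*.0187
for u,v in((188.6,173.1),(190.6,156.4)):
    p,d=ray("scene",u,v);n=R[:,0];X=p+d*(n@(g-p))/(n@d);r=X-g
    print(X,np.linalg.norm(r),np.degrees(np.arctan2(-r@R[:,1],r@R[:,2])))
cv2.imwrite("pics/wrist3.png",manip.snapshot("wrist"))
E
```

```text
[ 0.5497 -0.192   0.1242] 0.08757767371691362 22.600947272604323
[ 0.5317 -0.1929  0.1686] 0.03969095121084823 23.147151401002883
```

View pics/wrist3.png

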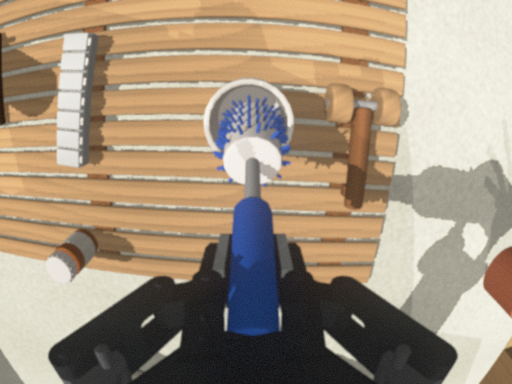

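```bash
python3 -m inch '[[0.015,[0,0.004,-0.02],0],[0.015,[0,0.014,-0.05],0],[0.015,[0,0.026,-0.08],0],[0.015,[0,0.04,-0.12],0],[0.015,[0,0.04,-0.12],0],[0.015,[0,0.04,-0.12],0]]'; python3 - <<'E'
from h import *
s=manip.get_state();print(s["position"],s["force"],s["ft_torque"])
for n in("scene","wrist"):cv2.imwrite(f"pics/{n}4.png",manip.snapshot(n))
E
```

```text
time_s: 4.53
position: [0.4766, -0.1964, 0.3094]
orientation: [[0.041, -0.999, 0.002], [-0.999, -0.042, -0.003], [0.003, -0.002, -1.0]]
force: [-0.6, -0.3, -1.6]
grip_width: 0.249
[ 0.47660104 -0.19642228  0.30942378] [-0.56803379 -0.32225508 -1.59375712] [ 0.05051545  0.03105168 -0.05109813]
```

View pics/scene4.png

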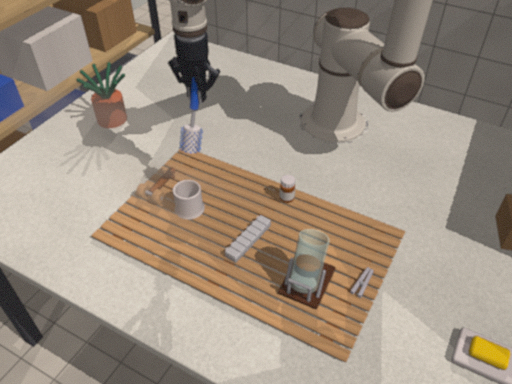

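View pics/wrist4.png

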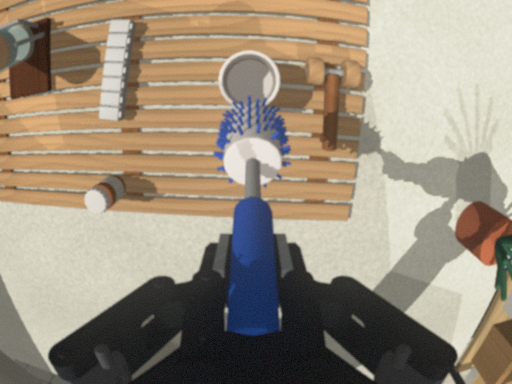

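```bash
python3 - <<'E'
from h import *
np.set_printoptions(precision=4,suppress=True)
s=manip.get_state();R=s["orientation"];P=s["position"];g=P-R[:,2]*.0187
for src,u,v in(("w",252,160),("w",252,163),("w",252,200)):
    p,d=wray(u,v,s);n=R[:,0];
    # fixed distance sphere
    L=.085 if v<190 else .039
    o=p-g;b=o@d;disc=b*b-(o@o-L*L)
    k=np.roots([1,2*b,o@o-L*L]);print(u,v,k)
    for t in np.real(k):
        r=o+t*d;print(r@R[:,0],r@R[:,1],r@R[:,2],np.degrees(np.arctan2(-r@R[:,1],r@R[:,2])))
im=cv2.imread("pics/scene4.png");cv2.imwrite("pics/s4z.png",cv2.resize(im[60:170,150:250],None,fx=5,fy=5,interpolation=cv2.INTER_CUBIC))
E
```

```text
252 160 [0.2069 0.0723]
-0.0012776244936975355 -0.03519507993771519 0.07736067491840322 24.463063998476592
-0.001026422458366058 -0.06591329960420754 -0.053659886248695346 129.1489668497888
252 163 [0.2084 0.0717]
-0.0012782382181640065 -0.032788725054518124 0.07841087690082771 22.69300008242023
-0.001024592922346599 -0.06533474015965793 -0.05436287278661282 129.76272036331872
252 200 [0.1664 0.1241]
-0.0011758694107505642 -0.023028627047532443 0.03145313446120231 36.20997781180256
-0.001103534450579228 -0.038134120487347996 -0.008097596333035315 101.98841126450169
```

View pics/s4z.png

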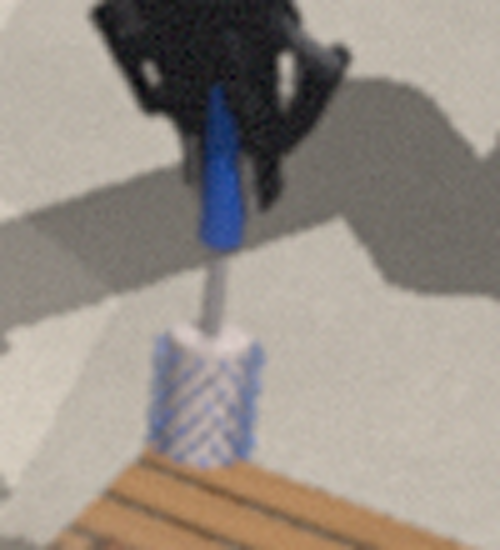

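```bash
python3 - <<'E'
from h import *
np.set_printoptions(precision=4,suppress=True)
s=manip.get_state();R=s["orientation"];P=s["position"];g=P-R[:,2]*.0187
for u,v in((192.4,128.6),(194.4,109),(150+201/5,60+452/5)):
    p,d=ray("scene",u,v);n=R[:,0];X=p+d*(n@(g-p))/(n@d);r=X-g
    print(X,np.linalg.norm(r),np.degrees(np.arctan2(-r@R[:,1],r@R[:,2])))
for th in (18,20,22,24):
  a=np.sin(np.radians(th))*R[:,1]-np.cos(np.radians(th))*R[:,2]
  print(th,[ proj("scene",g-L*a) for L in(.038,.085,.15)])
E
```

```text
[ 0.5097 -0.1937  0.2442] 0.08674332258213358 23.201473280843306
[ 0.4916 -0.1945  0.2926] 0.035214853302242624 26.99730346535972
[ 0.5304 -0.1927  0.1881] 0.14653651842530668 22.097063476454178
18 [array([195.4842, 109.6631]), array([194.1026, 127.2057]), array([192.2725, 150.4418])]
20 [array([195.2016, 109.7901]), array([193.4786, 127.5193]), array([191.1908, 151.0605])]
22 [array([194.9203, 109.8996]), array([192.856 , 127.7956]), array([190.108 , 151.6185])]
24 [array([194.6405, 109.9914]), array([192.2353, 128.0342]), array([189.0252, 152.1146])]
```

```bash
python3 -m inch '[[0.015,[-0.02,-0.006,0],0],[0.015,[-0.06,-0.015,0],0],[0.015,[-0.1,-0.025,0],0],[0.015,[-0.14,-0.035,0],0],[0.015,[-0.18,-0.045,0],0],[0.015,[-0.22,-0.055,0],0],[0.015,[-0.26,-0.065,0],0],[0.015,[-0.3,-0.075,0],0],[0.015,[-0.34,-0.086,0],0],[0.015,[-0.37,-0.093,0],0]]'; python3 - <<'E'
from h import *
s=manip.get_state();print(s["position"])
E
```

```text
time_s: 5.47
position: [0.5521, 0.1816, 0.3028]
orientation: [[0.044, -0.999, -0.008], [-0.999, -0.044, 0.001], [-0.002, 0.008, -1.0]]
force: [-0.9, -0.0, -0.9]
grip_width: 0.248
[0.55209763 0.18159423 0.30277613]
```

```bash
python3 -m inch '[[0.015,[-0.0115,-0.004,-0.006],0],[0.015,[-0.0115,-0.004,-0.006],0],[0.015,[-0.0115,-0.004,-0.006],0],[0.015,[-0.0115,-0.004,-0.006],0]]'; python3 - <<'E'
from h import *
s=manip.get_state();print(s["position"],s["force"],s["ft_torque"])
ims=[]
for n in("scene","wrist"):
    im=manip.snapshot(n);cv2.imwrite(f"pics/{n}5.png",im);ims.append(im)
a=cv2.resize(ims[0][150:310,240:370],None,fx=3.75,fy=3.75,interpolation=cv2.INTER_CUBIC)
cv2.imwrite("pics/s5z.png",a)
E
```

```text
time_s: 5.8
position: [0.555, 0.1924, 0.307]
orientation: [[0.044, -0.999, -0.012], [-0.999, -0.044, 0.0], [-0.001, 0.012, -1.0]]
force: [0.0, -1.0, -0.5]
grip_width: 0.246
[0.55504981 0.1924405  0.30696664] [ 0.02530627 -1.04588795 -0.45999824] [-0.04846046  0.07030962  0.01045754]
```

View pics/s5z.png

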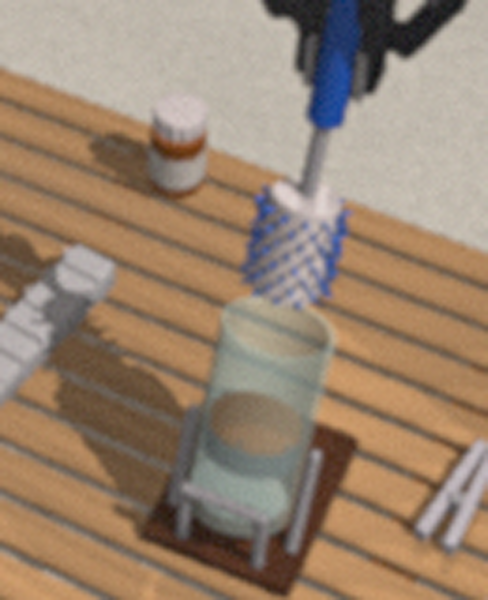

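View pics/wrist5.png

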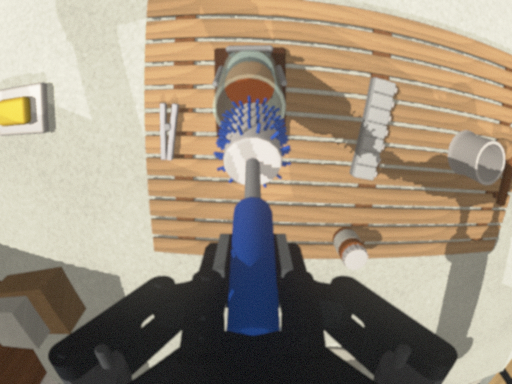

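```bash
python3 -m inch '[[0.015,[0,-0.0035,0.0094],0],[0.015,[0,-0.0071,0.0187],0],[0.015,[0,-0.0106,0.0281],0],[0.015,[0,-0.0141,0.0374],0],[0.015,[0,-0.0177,0.0468],0],[0.015,[0,-0.0177,0.0468],0],[0.015,[0,-0.0177,0.0468],0]]'; python3 - <<'E'
from h import *
s=manip.get_state();print(s["position"],s["force"],s["ft_torque"])
ims=[]
for n in("scene",):
    im=manip.snapshot(n);cv2.imwrite(f"pics/{n}6.png",im);ims.append(im)
a=cv2.resize(ims[0][170:310,250:350],None,fx=4.2,fy=4.2,interpolation=cv2.INTER_CUBIC)
cv2.imwrite("pics/s6z.png",a)
E
```

```text
time_s: 6.48
position: [0.5722, 0.1927, 0.2596]
orientation: [[0.042, -0.999, -0.012], [-0.999, -0.042, 0.001], [-0.001, 0.012, -1.0]]
force: [0.1, -0.3, -1.3]
grip_width: 0.248
[0.57219193 0.19272554 0.25960616] [ 0.12074879 -0.3207077  -1.3386495 ] [-0.02409394  0.00225326 -0.01061416]
```

View pics/s6z.png

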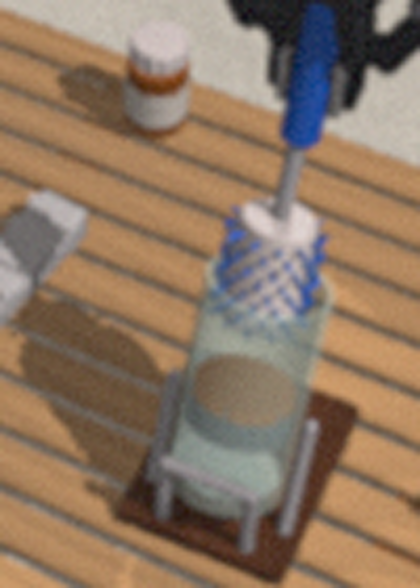

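```bash
cat >> h.py <<'E'
A20=np.array([-np.sin(np.radians(20))*.999,-np.sin(np.radians(20))*.044,np.cos(np.radians(20))])
def rd(n=5):
    F=[];T=[]
    for i in range(n):
        manip.snapshot("wrist");s=manip.get_state();F.append(s["force"]);T.append(s["ft_torque"])
    F=np.array(F);print("t",round(s["time_s"],2),"pos",s["position"].round(4),"F",F.mean(0).round(2),"Fa",(F@A20).round(2),(F@A20).mean().round(2),"T",np.mean(T,0).round(3))
    R=s["orientation"];print("axis step per mm down in tool:",(R.T@(-A20)).round(4))
E
python3 -c "from h import *;rd()"
python3 -m inch '[[0.015,[0,-0.0035,0.0094],0],[0.015,[0,-0.0071,0.0187],0],[0.015,[0,-0.0088,0.0234],0],[0.015,[0,-0.0088,0.0234],0]]'; python3 -c "from h import *;rd()"
```

```text
t 6.78 pos [0.5728 0.1929 0.2617] F [ 0.06  0.19 -0.67] Fa [-0.66 -1.04 -0.53 -0.29 -0.73] -0.65 T [-0.001  0.034  0.017]
axis step per mm down in tool: [ 8.000e-04 -3.502e-01  9.367e-01]
time_s: 7.12
position: [0.5806, 0.1931, 0.2354]
orientation: [[0.042, -0.999, -0.013], [-0.999, -0.042, 0.0], [-0.001, 0.013, -1.0]]
force: [-0.2, -0.6, -0.5]
grip_width: 0.252
t 7.37 pos [0.5816 0.1933 0.2386] F [ 0.05  0.18 -0.63] Fa [-0.94 -0.95 -0.52 -0.36 -0.32] -0.62 T [ 0.006  0.015 -0.013]
axis step per mm down in tool: [ 9.000e-04 -3.496e-01  9.369e-01]
```

```bash
python3 -m inch '[[0.015,[0,-0.0014,0.0037],0],[0.015,[0,-0.0028,0.0075],0],[0.015,[0,-0.0042,0.0112],0],[0.015,[0,-0.0042,0.0112],0]]'; python3 -c "from h import *;rd(3)"
python3 -m inch '[[0.015,[0,-0.0007,0.0019],0],[0.015,[0,-0.0014,0.0037],0],[0.015,[0,-0.0014,0.0037],0]]'; python3 -c "from h import *;rd(4)"
```

```text
time_s: 7.7
position: [0.5853, 0.1934, 0.226]
orientation: [[0.043, -0.999, -0.01], [-0.999, -0.043, 0.001], [-0.001, 0.01, -1.0]]
force: [-0.2, 0.3, -0.9]
grip_width: 0.251
t 7.85 pos [0.5857 0.1936 0.2272] F [ 0.19 -0.07 -1.08] Fa [-0.45 -1.23 -1.55] -1.07 T [0.03  0.041 0.   ]
axis step per mm down in tool: [ 9.000e-04 -3.498e-01  9.368e-01]
time_s: 8.1
position: [0.5871, 0.1936, 0.2232]
orientation: [[0.043, -0.999, -0.009], [-0.999, -0.043, 0.001], [-0.002, 0.008, -1.0]]
force: [-0.3, -0.4, 0.3]
grip_width: 0.248
t 8.3 pos [0.5871 0.1936 0.2236] F [-0.17 -0.08 -0.2 ] Fa [ 1.02  0.44 -0.39 -1.59] -0.13 T [0.009 0.009 0.017]
axis step per mm down in tool: [ 9.000e-04 -3.496e-01  9.369e-01]
```

```bash
python3 -m inch '[[0.015,[0,-0.0007,0.0019],0],[0.015,[0,-0.0014,0.0037],0],[0.015,[0,-0.0014,0.0037],0]]'; python3 -c "from h import *;rd(6)"
python3 -m inch '[[0.015,[0,-0.0004,0.001],0],[0.015,[0,-0.0008,0.002],0],[0.015,[0,-0.0008,0.002],0]]'; python3 -c "from h import *;rd(6)"
```

```text
time_s: 8.55
position: [0.5884, 0.1937, 0.2198]
orientation: [[0.043, -0.999, -0.008], [-0.999, -0.043, 0.001], [-0.001, 0.008, -1.0]]
force: [-2.0, -0.3, 1.2]
grip_width: 0.252
t 8.85 pos [0.5885 0.1937 0.2201] F [-1.54  0.03  2.09] Fa [2.75 2.19 2.62 2.91 2.31 2.16] 2.49 T [-0.015  0.226 -0.014]
axis step per mm down in tool: [ 9.000e-04 -3.495e-01  9.369e-01]
time_s: 9.1
position: [0.5892, 0.1938, 0.2181]
orientation: [[0.043, -0.999, -0.008], [-0.999, -0.043, 0.001], [-0.002, 0.008, -1.0]]
force: [-2.0, 0.5, 4.4]
grip_width: 0.249
t 9.4 pos [0.5893 0.1938 0.2182] F [-2.23  0.15  3.24] Fa [4.19 4.07 3.62 3.86 3.8  3.31] 3.81 T [-0.008  0.343  0.027]
axis step per mm down in tool: [ 9.000e-04 -3.494e-01  9.370e-01]
```

```bash
python3 -m inch '[[0.015,[0,0,0],0],[0.015,[0,0,0],0],[0.015,[0,0,0],0],[0.015,[0,0,0],0],[0.015,[0,0,0],0]]'; python3 - <<'E'
from h import *
rd(3)
im=manip.snapshot("scene");cv2.imwrite("pics/scene7.png",im)
a=cv2.resize(im[190:310,260:350],None,fx=5,fy=5,interpolation=cv2.INTER_CUBIC)
cv2.imwrite("pics/s7z.png",a)
E
```

```text
time_s: 9.82
position: [0.5892, 0.1938, 0.2182]
orientation: [[0.043, -0.999, -0.008], [-0.999, -0.043, 0.001], [-0.001, 0.008, -1.0]]
force: [-2.3, -0.8, 2.4]
grip_width: 0.246
t 9.97 pos [0.5893 0.1937 0.2182] F [-1.93 -0.31  3.44] Fa [4.27 3.6  3.83] 3.9 T [-0.055  0.4   -0.008]
axis step per mm down in tool: [ 9.000e-04 -3.494e-01  9.370e-01]
```

View pics/s7z.png

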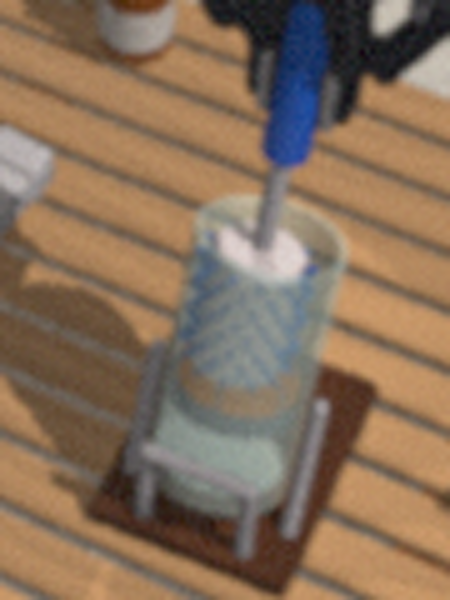

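```bash
python3 -m inch '[[0.015,[0,0.0028,-0.0075],0],[0.015,[0,0.0056,-0.015],0],[0.015,[0,0.0084,-0.0225],0],[0.015,[0,0.0112,-0.03],0],[0.015,[0,0.014,-0.0375],0],[0.015,[0,0.0163,-0.0437],0],[0.015,[0,0.0177,-0.0475],0],[0.015,[0,0.0189,-0.0506],0],[0.015,[0,0.0189,-0.0506],0],[0.015,[0,0.0189,-0.0506],0]]'; python3 - <<'E'
from h import *
rd(3)
im=manip.snapshot("scene");cv2.imwrite("pics/scene8.png",im)
a=cv2.resize(im[170:290,260:350],None,fx=5,fy=5,interpolation=cv2.INTER_CUBIC)
cv2.imwrite("pics/s8z.png",a)
E
```

```text
time_s: 10.85
position: [0.5707, 0.1929, 0.2689]
orientation: [[0.043, -0.999, -0.008], [-0.999, -0.043, 0.001], [-0.001, 0.008, -1.0]]
force: [-0.7, 0.3, -1.2]
grip_width: 0.253
t 11.0 pos [0.5706 0.1928 0.2683] F [ 0.19 -0.02 -1.12] Fa [-0.83 -1.2  -1.32] -1.12 T [0.035 0.031 0.031]
axis step per mm down in tool: [ 8.000e-04 -3.504e-01  9.366e-01]
```

View pics/s8z.png

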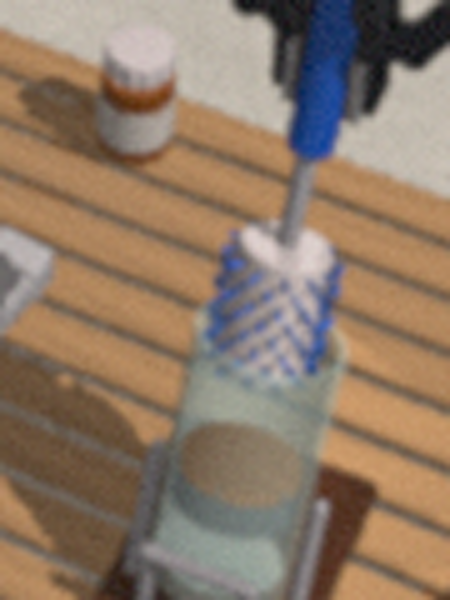

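```bash
python3 -m inch '[[0.015,[0,-0.0028,0.0075],0],[0.015,[0,-0.0056,0.015],0],[0.015,[0,-0.0084,0.0225],0],[0.015,[0,-0.0112,0.03],0],[0.015,[0,-0.0136,0.0365],0],[0.015,[0,-0.0153,0.041],0],[0.015,[0,-0.0166,0.0445],0],[0.015,[0,-0.0174,0.0465],0],[0.015,[0,-0.0181,0.0485],0],[0.015,[0,-0.0187,0.05],0]]'; python3 -c "from h import *;rd(3)"
```

```text
time_s: 11.88
position: [0.5888, 0.1937, 0.2187]
orientation: [[0.043, -0.999, -0.009], [-0.999, -0.043, 0.001], [-0.001, 0.009, -1.0]]
force: [-3.0, -1.2, 3.4]
grip_width: 0.246
t 12.03 pos [0.5888 0.1937 0.2187] F [-2.76 -0.21  2.62] Fa [2.78 3.47 3.98] 3.41 T [-0.135  0.604 -0.015]
axis step per mm down in tool: [ 8.000e-04 -3.502e-01  9.367e-01]
```

```bash
python3 -m inch '[[0.015,[0,-0.0002,0.0005],0],[0.015,[0,-0.0002,0.0005],0],[0.015,[0,-0.0002,0.0005],0],[0.015,[0,-0.0002,0.0005],0],[0.015,[0,-0.0002,0.0005],0],[0.015,[0,-0.0002,0.0005],0],[0.015,[0,-0.0002,0.0005],0]]'; python3 -c "from h import *;rd(4)"
```

```text
time_s: 12.62
position: [0.589, 0.1937, 0.2183]
orientation: [[0.043, -0.999, -0.009], [-0.999, -0.043, 0.001], [-0.001, 0.009, -1.0]]
force: [-2.9, -0.1, 3.3]
grip_width: 0.245
t 12.82 pos [0.589  0.1937 0.2183] F [-3.69 -0.63  3.05] Fa [3.8  5.01 4.01 3.73] 4.14 T [-0.115  0.691 -0.017]
axis step per mm down in tool: [ 8.000e-04 -3.502e-01  9.367e-01]
```

```bash
python3 -m inch '[[0.015,[0,0.0028,-0.0075],0],[0.015,[0,0.0056,-0.015],0],[0.015,[0,0.0084,-0.0225],0],[0.015,[0,0.0112,-0.03],0],[0.015,[0,0.014,-0.0375],0],[0.015,[0,0.0163,-0.0437],0],[0.015,[0,0.0177,-0.0475],0],[0.015,[0,0.0187,-0.05],0],[0.015,[0,0.0187,-0.05],0],[0.015,[0,0.0187,-0.05],0]]'; python3 -c "from h import *;rd(4)"
```

```text
time_s: 13.65
position: [0.5707, 0.1929, 0.2683]
orientation: [[0.043, -0.999, -0.009], [-0.999, -0.043, 0.001], [-0.001, 0.009, -1.0]]
force: [0.6, 0.1, -1.1]
grip_width: 0.251
t 13.85 pos [0.5706 0.1928 0.2679] F [ 0.14 -0.16 -1.08] Fa [-1.41 -0.48 -1.55 -0.81] -1.06 T [ 0.032  0.028 -0.005]
axis step per mm down in tool: [ 7.000e-04 -3.510e-01  9.364e-01]
```

```bash
python3 -m inch '[[0.015,[0,-0.0028,0.0075],0],[0.015,[0,-0.0056,0.015],0],[0.015,[0,-0.0084,0.0225],0],[0.015,[0,-0.0112,0.03],0],[0.015,[0,-0.0136,0.0365],0],[0.015,[0,-0.0153,0.041],0],[0.015,[0,-0.0166,0.0445],0],[0.015,[0,-0.0174,0.0465],0],[0.015,[0,-0.0181,0.0485],0],[0.015,[0,-0.0187,0.05],0]]'; python3 -c "from h import *;rd(4)"
```

```text
time_s: 14.68
position: [0.5887, 0.1937, 0.2182]
orientation: [[0.043, -0.999, -0.01], [-0.999, -0.043, 0.001], [-0.001, 0.01, -1.0]]
force: [-2.9, -1.1, 3.7]
grip_width: 0.25
t 14.88 pos [0.5888 0.1937 0.2182] F [-3.52 -0.4   3.03] Fa [4.34 4.12 3.69 4.08] 4.06 T [-0.161  0.675 -0.01 ]
axis step per mm down in tool: [ 7.000e-04 -3.508e-01  9.364e-01]
```

```bash
python3 -m inch '[[0.015,[0,0,0],0],[0.015,[0,0,0],0],[0.015,[0,0,0],0],[0.015,[0,0,0],0],[0.015,[0,0,0],0],[0.015,[0,0,0],0]]'; python3 -m inch '[[0.015,[0,0.0028,-0.0075],0],[0.015,[0,0.0056,-0.015],0],[0.015,[0,0.0084,-0.0225],0],[0.015,[0,0.0112,-0.03],0],[0.015,[0,0.014,-0.0375],0],[0.015,[0,0.0163,-0.0437],0],[0.015,[0,0.0177,-0.0475],0],[0.015,[0,0.0187,-0.05],0],[0.015,[0,0.0187,-0.05],0],[0.015,[0,0.0187,-0.05],0]]'; python3 - <<'E'
from h import *
rd(4)
im=manip.snapshot("scene");cv2.imwrite("pics/scene9.png",im)
a=cv2.resize(im[170:290,260:350],None,fx=5,fy=5,interpolation=cv2.INTER_CUBIC)
cv2.imwrite("pics/s9z.png",a)
cv2.imwrite("pics/wrist9.png",manip.snapshot("wrist"))
E
```

```text
time_s: 15.38
position: [0.5888, 0.1937, 0.2183]
orientation: [[0.043, -0.999, -0.009], [-0.999, -0.043, 0.001], [-0.001, 0.009, -1.0]]
force: [-2.8, -1.6, 3.6]
grip_width: 0.25
time_s: 16.22
position: [0.5705, 0.1928, 0.2683]
orientation: [[0.043, -0.999, -0.01], [-0.999, -0.043, 0.001], [-0.001, 0.01, -1.0]]
force: [-0.2, 0.9, -0.2]
grip_width: 0.247
t 16.42 pos [0.5704 0.1928 0.2679] F [ 0.   -0.15 -0.63] Fa [-0.94  0.08 -0.54 -0.95] -0.59 T [-0.017  0.045  0.008]
axis step per mm down in tool: [ 6.000e-04 -3.518e-01  9.361e-01]
```

View pics/s9z.png

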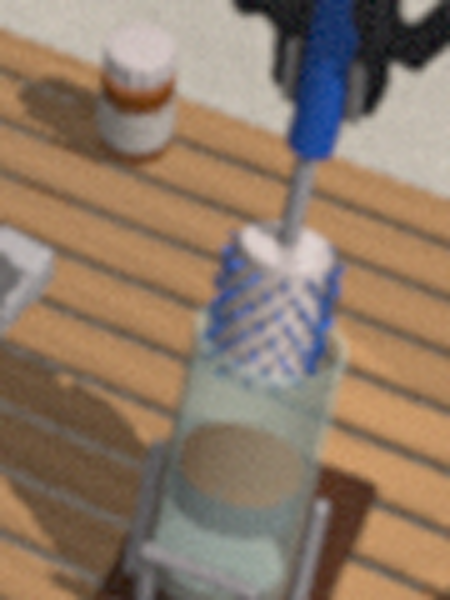

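View pics/wrist9.png

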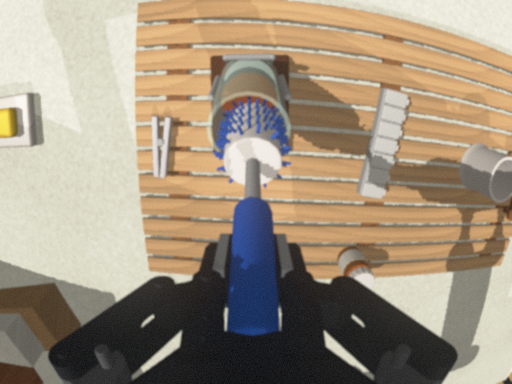

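```bash
python3 -m inch '[[0.015,[0,0.0035,-0.0094],0],[0.015,[0,0.0071,-0.0187],0],[0.015,[0,0.0106,-0.0281],0],[0.015,[0,0.0141,-0.0374],0],[0.015,[0,0.0177,-0.0468],0],[0.015,[0,0.021,-0.055],0],[0.015,[0,0.021,-0.055],0]]'; python3 -c "
from h import *
s=manip.get_state();print(s['position'],s['orientation'].T@(np.array([.521,-.1925,.305])-s['position']))"
```

```text
time_s: 17.1
position: [0.5504, 0.1921, 0.3264]
orientation: [[0.043, -0.999, -0.006], [-0.999, -0.043, 0.001], [-0.002, 0.006, -1.0]]
force: [0.4, 0.4, -0.6]
grip_width: 0.251
[0.55043914 0.19209435 0.32642169] [0.38300897 0.04580276 0.02108562]
```

```bash
python3 -m inch '[[0.015,[0.02,0.003,0],0],[0.015,[0.06,0.008,0.003],0],[0.015,[0.1,0.012,0.006],0],[0.015,[0.14,0.017,0.009],0],[0.015,[0.18,0.022,0.012],0],[0.015,[0.22,0.027,0.015],0],[0.015,[0.26,0.032,0.018],0],[0.015,[0.3,0.037,0.021],0],[0.015,[0.34,0.042,0.021],0],[0.015,[0.37,0.045,0.021],0]]'; python3 -m inch '[[0.015,[0.012,0.001,0],0],[0.015,[0.012,0.001,0],0],[0.015,[0.012,0.001,0],0]]'; python3 - <<'E'
from h import *
s=manip.get_state();print(s['position'],s["orientation"].round(4),s['orientation'].T@(np.array([.521,-.1925,.305])-s['position']))
for n in("scene","wrist"):cv2.imwrite(f"pics/{n}10.png",manip.snapshot(n))
im=cv2.imread("pics/scene10.png");cv2.imwrite("pics/s10z.png",cv2.resize(im[110:230,140:240],None,fx=5,fy=5,interpolation=cv2.INTER_CUBIC))
E
```

```text
time_s: 17.93
position: [0.5202, -0.1825, 0.3046]
orientation: [[0.041, -0.999, -0.007], [-0.999, -0.041, 0.001], [-0.001, 0.006, -1.0]]
force: [0.2, -0.2, -0.8]
grip_width: 0.247
time_s: 18.18
position: [0.5196, -0.1943, 0.3042]
orientation: [[0.04, -0.999, -0.007], [-0.999, -0.04, 0.002], [-0.002, 0.007, -1.0]]
force: [-0.6, 0.5, -1.1]
grip_width: 0.249
[ 0.51961395 -0.19434204  0.30420948] [[ 0.04   -0.9992 -0.007 ]
 [-0.9992 -0.04    0.0021]
 [-0.0024  0.0069 -1.    ]] [-0.00178699 -0.00145316 -0.00079635]
```

View pics/s10z.png

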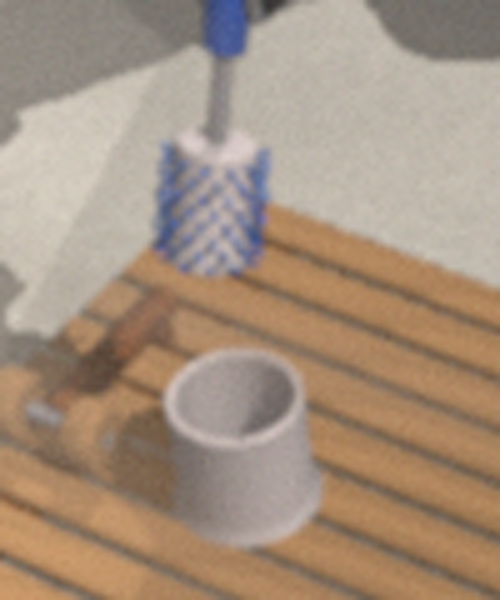

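View pics/wrist10.png

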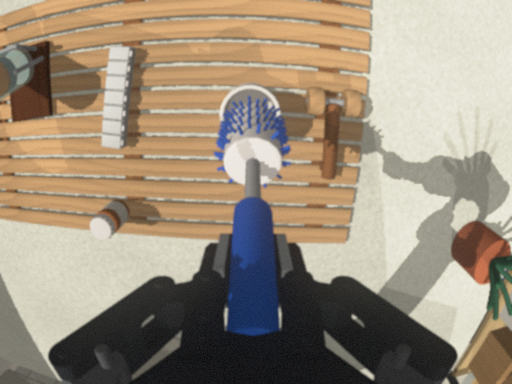

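```bash
python3 - <<'E'
from h import *
np.set_printoptions(precision=4,suppress=True)
s=manip.get_state();R=s["orientation"];g=s["position"]-R[:,2]*.0187
for th in (20,21,22,23,24):
  a=np.sin(np.radians(th))*R[:,1]-np.cos(np.radians(th))*R[:,2]
  t=g-.1517*a;print(th,t,proj("scene",g-.0867*a),proj("scene",t))
print("hold rim",onz("scene",186.6,189.6,.085),tri(("top",333.6,178.4),("scene",186.6,189.6)))
E
```

```text
20 [ 0.571  -0.1907  0.1803] [184.0949 138.3605] [182.0305 162.1152]
21 [ 0.5735 -0.1906  0.1812] [183.7606 138.5224] [181.4555 162.4338]
22 [ 0.5759 -0.1905  0.1822] [183.4267 138.6747] [180.8801 162.7369]
23 [ 0.5784 -0.1904  0.1832] [183.0931 138.8173] [180.3044 163.0244]
24 [ 0.5808 -0.1903  0.1842] [182.7599 138.9501] [179.7286 163.296 ]
hold rim [ 0.5728 -0.1873  0.085 ] (array([ 0.5708, -0.1903,  0.0821]), [np.float64(0.0010862531025033731), np.float64(0.001086253102503387)])
```

```bash
python3 -m inch '[[0.015,[-0.001,-0.003,0.02],0],[0.015,[-0.001,-0.003,0.04],0],[0.015,[-0.001,-0.003,0.06],0],[0.015,[-0.001,-0.003,0.08],0],[0.015,[-0.001,-0.003,0.095],0],[0.015,[-0.001,-0.003,0.105],0],[0.015,[-0.001,-0.003,0.115],0],[0.015,[-0.001,-0.003,0.122],0],[0.015,[-0.001,-0.003,0.125],0],[0.015,[-0.001,-0.003,0.125],0]]'; python3 - <<'E'
from h import *
rd(3)
for n in("scene","wrist"):cv2.imwrite(f"pics/{n}11.png",manip.snapshot(n))
im=cv2.imread("pics/scene11.png");a=cv2.resize(im[130:230,140:230],None,fx=4,fy=4,interpolation=cv2.INTER_CUBIC)
im=cv2.imread("pics/wrist11.png");b=cv2.resize(im[70:195,200:310],None,fx=3.2,fy=3.2,interpolation=cv2.INTER_CUBIC)
cv2.imwrite("pics/s11z.png",np.hstack([a,b]))
E
```

```text
time_s: 19.12
position: [0.522, -0.1915, 0.1792]
orientation: [[0.043, -0.999, -0.007], [-0.999, -0.043, 0.002], [-0.002, 0.007, -1.0]]
force: [-0.9, -0.8, -0.5]
grip_width: 0.249
t 19.27 pos [ 0.5226 -0.1921  0.1805] F [-0.19  0.02 -0.76] Fa [-0.24 -0.55 -1.16] -0.65 T [0.003 0.016 0.004]
axis step per mm down in tool: [ 4.000e-04 -3.468e-01  9.379e-01]
```

View pics/s11z.png

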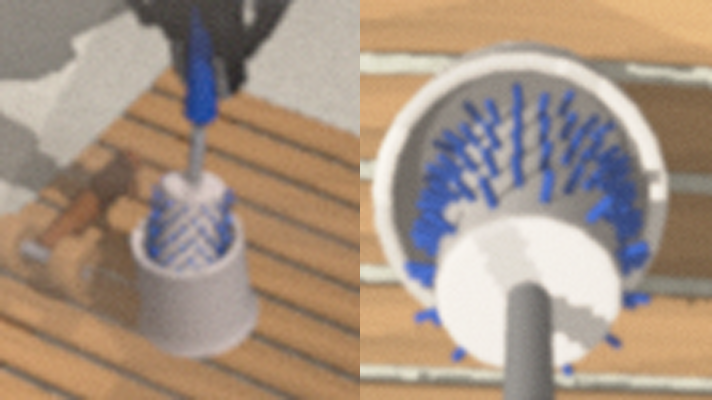

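```bash
python3 -m inch '[[0.015,[0,-0.006,0],0],[0.015,[0,-0.012,0],0],[0.015,[0,-0.018,0],0],[0.015,[0,-0.024,0],0],[0.015,[0,-0.03,0],0],[0.015,[0,-0.036,0],0],[0.015,[0,-0.042,0],0],[0.015,[0,-0.048,0],0],[0.015,[0,-0.052,0],0],[0.015,[0,-0.052,0],0]]'; python3 - <<'E'
from h import *
rd(3)
for n in("scene","wrist"):cv2.imwrite(f"pics/{n}12.png",manip.snapshot(n))
im=cv2.imread("pics/scene12.png");a=cv2.resize(im[130:230,140:230],None,fx=4,fy=4,interpolation=cv2.INTER_CUBIC)
im=cv2.imread("pics/wrist12.png");b=cv2.resize(im[70:195,200:310],None,fx=3.2,fy=3.2,interpolation=cv2.INTER_CUBIC)
cv2.imwrite("pics/s12z.png",np.hstack([a,b]))
E
```

```text
time_s: 20.2
position: [0.5754, -0.1898, 0.1799]
orientation: [[0.043, -0.999, -0.004], [-0.999, -0.043, 0.001], [-0.001, 0.004, -1.0]]
force: [-1.4, 0.8, 0.4]
grip_width: 0.254
t 20.35 pos [ 0.5748 -0.1899  0.1799] F [-0.72  1.42 -0.76] Fa [-0.11 -0.88 -0.49] -0.49 T [0.194 0.188 0.026]
axis step per mm down in tool: [ 4.000e-04 -3.461e-01  9.382e-01]
```

View pics/s12z.png

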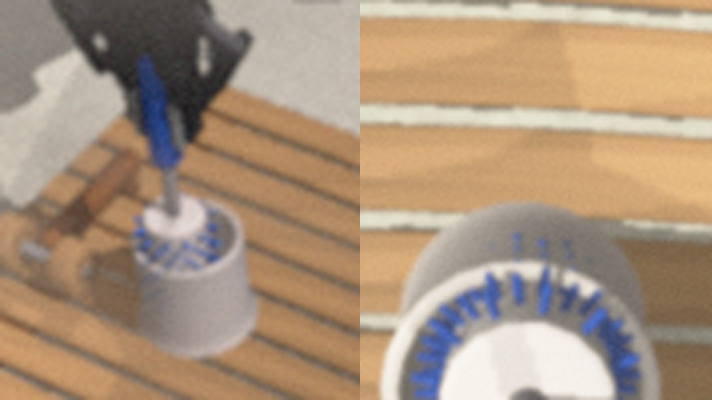

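```bash
python3 - <<'E'
from h import *
np.set_printoptions(precision=4,suppress=True)
s=manip.get_state();R=s["orientation"];g=s["position"]-R[:,2]*.0187
for u,v in((183,184.5),(140+167/4,130+167/4)):
    p,d=ray("scene",u,v);n=R[:,0];X=p+d*(n@(g-p))/(n@d);r=X-g
    print(X,np.linalg.norm(r),np.degrees(np.arctan2(-r@R[:,1],r@R[:,2])))
for th in (-4,0,4,8,12,16):
  a=np.sin(np.radians(th))*R[:,1]-np.cos(np.radians(th))*R[:,2]
  print(th,proj("scene",g-.0867*a),proj("scene",g-.0397*a))
E
```

```text
[ 0.5813 -0.1897  0.1102] 0.0887520667145326 4.503744877933199
[ 0.5785 -0.1898  0.1536] 0.04533152238006371 5.094139143294732
-4 [185.5988 180.8537] [182.9497 168.5444]
0 [184.3652 182.3494] [182.3664 169.2313]
4 [183.1068 183.7385] [181.773  169.8645]
8 [181.8288 185.0143] [181.1723 170.441 ]
12 [180.5364 186.1702] [180.5669 170.9579]
16 [179.235 187.2  ] [179.9596 171.4125]
```

View pics/wrist12.png

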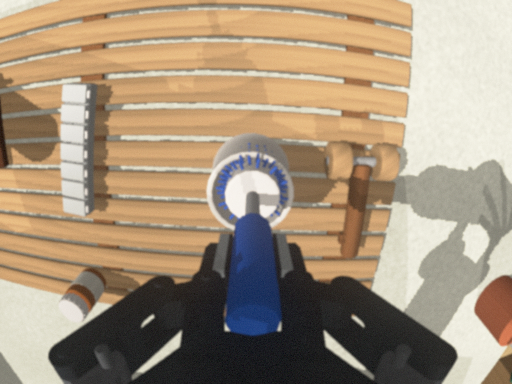

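```bash
python3 -m inch '[[0.015,[0,-0.004,0],0],[0.015,[0,-0.008,0],0],[0.015,[0,-0.01,0],0],[0.015,[0,-0.01,0],0],[0.015,[0,-0.006,0],0],[0.015,[0,-0.001,0],0],[0.015,[0,0.0015,0],0],[0.015,[0,0.0015,0],0],[0.015,[0,0.0015,0],0]]'; python3 - <<'E'
from h import *
rd(3)
for n in("scene","wrist"):cv2.imwrite(f"pics/{n}13.png",manip.snapshot(n))
im=cv2.imread("pics/scene13.png");a=cv2.resize(im[130:230,140:230],None,fx=4,fy=4,interpolation=cv2.INTER_CUBIC)
im=cv2.imread("pics/wrist13.png");b=cv2.resize(im[110:235,200:310],None,fx=3.2,fy=3.2,interpolation=cv2.INTER_CUBIC)
cv2.imwrite("pics/s13z.png",np.hstack([a,b]))
np.set_printoptions(precision=4,suppress=True)
s=manip.get_state();R=s["orientation"];g=s["position"]-R[:,2]*.0187
for th in (-4,-2,0,2,4,8):
  a=np.sin(np.radians(th))*R[:,1]-np.cos(np.radians(th))*R[:,2]
  print(th,proj("scene",g-.0867*a),proj("scene",g-.0397*a))
E
```

```text
time_s: 21.2
position: [0.5732, -0.1902, 0.1802]
orientation: [[0.042, -0.999, -0.004], [-0.999, -0.042, 0.0], [-0.0, 0.004, -1.0]]
force: [0.5, -0.4, -1.4]
grip_width: 0.251
t 21.35 pos [ 0.5733 -0.1902  0.1802] F [ 0.18 -0.03 -0.65] Fa [-0.27 -1.65 -0.11] -0.68 T [ 0.019 -0.014  0.037]
axis step per mm down in tool: [-1.000e-04 -3.456e-01  9.384e-01]
-4 [185.8554 180.5204] [183.2197 168.2066]
-2 [185.2427 181.28  ] [182.9298 168.556 ]
0 [184.6232 182.0137] [182.6371 168.8924]
2 [183.9975 182.7208] [182.3419 169.2153]
4 [183.3664 183.4005] [182.0445 169.5245]
8 [182.0901 184.6739] [181.4446 170.0999]
```

View pics/s13z.png

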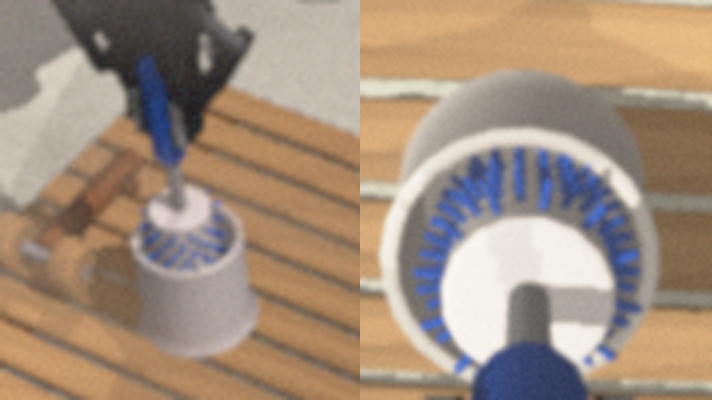

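```bash
python3 -m inch '[[0.015,[0,0,0.006],0],[0.015,[0,0,0.012],0],[0.015,[0,0,0.017],0],[0.015,[0,0,0.021],0],[0.015,[0,0,0.024],0],[0.015,[0,0,0.0255],0],[0.015,[0,0,0.0265],0],[0.015,[0,0,0.0265],0]]'; python3 -c "from h import *;rd(4)"; python3 -m inch '[[0.015,[0,0,0.0008],0],[0.015,[0,0,0.0015],0],[0.015,[0,0,0.0015],0]]'; python3 -c "from h import *;rd(4)"
```

```text
time_s: 22.12
position: [0.5731, -0.1901, 0.1534]
orientation: [[0.042, -0.999, -0.004], [-0.999, -0.042, 0.001], [-0.001, 0.004, -1.0]]
force: [-1.1, 0.8, -0.3]
grip_width: 0.246
t 22.32 pos [ 0.5734 -0.1902  0.1539] F [-0.03 -0.35 -0.75] Fa [-1.31 -0.34 -0.72 -0.38] -0.69 T [ 0.004  0.028 -0.002]
axis step per mm down in tool: [-3.000e-04 -3.453e-01  9.385e-01]
time_s: 22.57
position: [0.5733, -0.1902, 0.1523]
orientation: [[0.042, -0.999, -0.004], [-0.999, -0.042, 0.0], [-0.0, 0.004, -1.0]]
force: [-0.1, 0.3, -0.9]
grip_width: 0.247
t 22.77 pos [ 0.5734 -0.1902  0.1524] F [ 0.01  0.27 -1.16] Fa [-0.98 -1.66 -0.82 -0.92] -1.09 T [-0.009 -0.014 -0.04 ]
axis step per mm down in tool: [-3.000e-04 -3.454e-01  9.385e-01]
```

```bash
python3 -m inch '[[0.015,[0,0,0.0005],0],[0.015,[0,0,0.001],0],[0.015,[0,0,0.001],0]]'; python3 -c "from h import *;rd(4)"; python3 -m inch '[[0.015,[0,0,0.0005],0],[0.015,[0,0,0.0008],0],[0.015,[0,0,0.0008],0]]'; python3 -c "from h import *;rd(4)"
```

```text
time_s: 23.02
position: [0.5733, -0.1902, 0.1513]
orientation: [[0.042, -0.999, -0.004], [-0.999, -0.042, 0.0], [-0.0, 0.004, -1.0]]
force: [0.1, 0.8, -1.0]
grip_width: 0.248
t 23.22 pos [ 0.5733 -0.1902  0.1514] F [ 0.22  0.04 -1.03] Fa [-1.34  0.04 -1.54 -1.34] -1.04 T [-0.014 -0.02  -0.008]
axis step per mm down in tool: [-3.000e-04 -3.454e-01  9.385e-01]
time_s: 23.47
position: [0.5736, -0.1903, 0.1512]
orientation: [[0.042, -0.999, -0.003], [-0.999, -0.042, -0.0], [-0.0, 0.003, -1.0]]
force: [-1.4, 0.6, 3.3]
grip_width: 0.246
t 23.67 pos [ 0.5736 -0.1903  0.1512] F [-1.18  1.03  3.61] Fa [3.53 2.91 3.97 4.7 ] 3.78 T [0.211 0.188 0.001]
axis step per mm down in tool: [-6.000e-04 -3.448e-01  9.387e-01]
```

```bash
python3 -m inch '[[0.015,[0,0,0.0005],0],[0.015,[0,0,0.0005],0],[0.023,[0,0,0.0002],0],[0.026,[0,0,0],0],[0.03,[0,0,0],0],[0.04,[0,0,0],0],[0.05,[0,0,0],0],[0.06,[0,0,0],0],[0.0854,[0,0,0],0],[0.0854,[0,0,0],0]]' 20; python3 - <<'E'
from h import *
rd(3)
for n in("scene","wrist"):cv2.imwrite(f"pics/{n}14.png",manip.snapshot(n))
im=cv2.imread("pics/scene14.png");a=cv2.resize(im[130:230,140:230],None,fx=4,fy=4,interpolation=cv2.INTER_CUBIC)
im=cv2.imread("pics/wrist14.png");b=cv2.resize(im[110:235,200:310],None,fx=3.2,fy=3.2,interpolation=cv2.INTER_CUBIC)
cv2.imwrite("pics/s14z.png",np.hstack([a,b]))
print(manip.get_state()["grip_width"])
E
```

```text
time_s: 24.5
position: [0.5736, -0.1903, 0.1511]
orientation: [[0.042, -0.999, -0.003], [-0.999, -0.042, -0.0], [0.0, 0.003, -1.0]]
force: [-0.6, -1.0, -0.4]
grip_width: 0.954
t 24.65 pos [ 0.5736 -0.1903  0.1512] F [-0.78  0.3  -0.01] Fa [ 0.79  0.35 -0.37] 0.26 T [-0.002 -0.004  0.005]
axis step per mm down in tool: [-6.000e-04 -3.447e-01  9.387e-01]
1.0030214792254724
```

View pics/s14z.png

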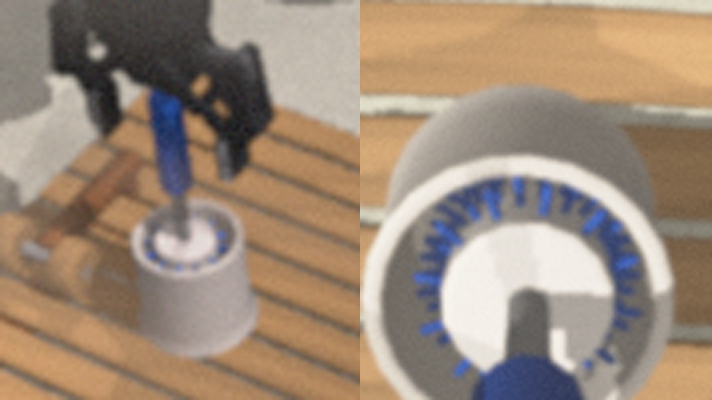

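View pics/wrist14.png

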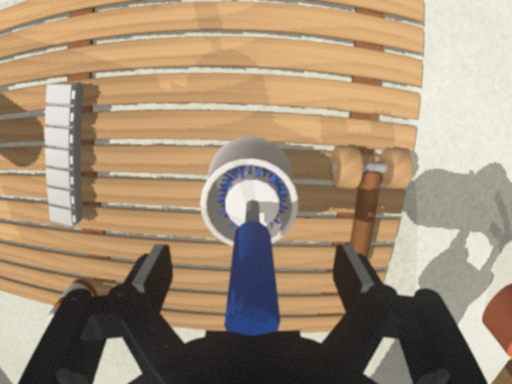

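Released and standing in the holder. I'll retreat straight up and then away, and check.

```bash
python3 -m inch '[[0.0854,[0,0,-0.02],0],[0.0854,[0,0,-0.05],0],[0.0854,[0,0,-0.09],0],[0.0854,[0,0,-0.12],0],[0.0854,[0,0,-0.14],0],[0.0854,[0,0.04,-0.14],0],[0.0854,[0,0.08,-0.14],0],[0.0854,[0,0.12,-0.14],0],[0.0854,[0,0.15,-0.14],0],[0.0854,[0,0.15,-0.14],0]]'; python3 -m inch '[[0.0854,[0.04,0,0],0],[0.0854,[0.08,0,0],0],[0.0854,[0.12,0,0],0],[0.0854,[0.15,0,0],0],[0.0854,[0.15,0,0],0],[0.0854,[0.15,0,0],0]]'; python3 - <<'E'
from h import *
rd(2)
for n in("scene","top"):cv2.imwrite(f"pics/{n}15.png",manip.snapshot(n))
im=cv2.imread("pics/scene15.png");a=cv2.resize(im[140:240,140:230],None,fx=4,fy=4,interpolation=cv2.INTER_CUBIC)
im=cv2.imread("pics/top15.png");b=cv2.resize(im[140:240,290:390],None,fx=4,fy=4,interpolation=cv2.INTER_CUBIC)
cv2.imwrite("pics/s15z.png",np.hstack([a,b]))
for n in("scene","top"):
    d=cv2.absdiff(cv2.GaussianBlur(cv2.imread(f"pics/{n}0.png"),(5,5),0),cv2.GaussianBlur(cv2.imread(f"pics/{n}15.png"),(5,5),0)).max(2)
    cv2.imwrite(f"pics/d{n}.png",(d>40).astype(np.uint8)*255)
E
```

```text
time_s: 25.58
position: [0.4203, -0.1963, 0.2913]
orientation: [[0.04, -0.999, -0.005], [-0.999, -0.04, -0.0], [-0.0, 0.005, -1.0]]
force: [0.7, 0.4, -0.5]
grip_width: 0.998
time_s: 26.08
position: [0.4262, -0.3473, 0.2907]
orientation: [[0.038, -0.999, -0.005], [-0.999, -0.038, 0.001], [-0.001, 0.005, -1.0]]
force: [-0.2, 0.8, -0.4]
grip_width: 0.995
t 26.18 pos [ 0.4265 -0.3456  0.2911] F [ 0.09 -0.06 -0.16] Fa [-0.58  0.21] -0.18 T [ 0.003 -0.008  0.011]
axis step per mm down in tool: [-5.000e-04 -3.467e-01  9.380e-01]
```

View pics/s15z.png

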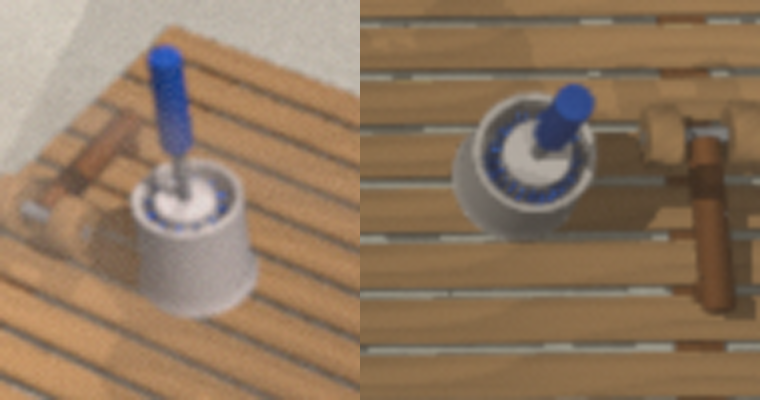

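View pics/scene15.png

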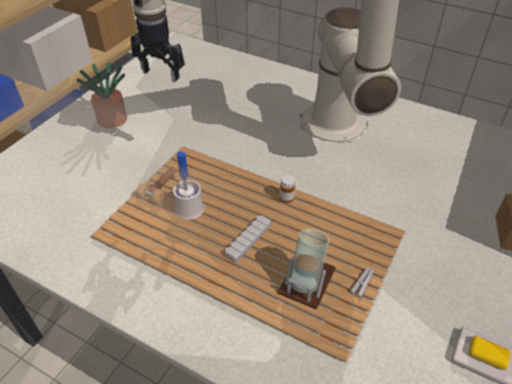

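View pics/dscene.png

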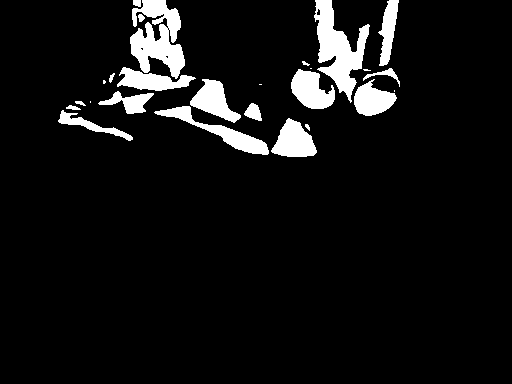

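```bash
python3 -c "
from bench import manip
print(manip.get_state()['joint_velocities'].round(4));print(manip.job_done())"
```

```text
[ 0.0031 -0.0046  0.0019 -0.003   0.0002 -0.0014]
the job is handed in; nothing more can be done
None
```

The brush went through the tumbler for three full strokes and is back upright on the floor of its holder. I handed the job in at about 26 s of the 72 s allowed.

- **Tilting the brush:** The moves cannot tilt the tool. I turned the brush in the grip by levering it against the holder's inner wall. It came out leaning about 22°, 2° more than the tumbler.
- **Strokes:** Each one pushed the springy floor in with about 4.5–5 N, which is 5–5.5 mm by the spring rate you gave. I held each push for at least half a second, then drew the tip up to about 19–20 mm below the mouth, judged from the scene camera. The force readings scatter by about ±0.5–1 N, so each depth is good to about 1 mm.
- **Floor depth:** By arm position the floor rests about 69–70 mm below the mouth, against about 72 mm from the camera. I steered by the force, so this small difference did not matter.
- **Putting it back:** I levered the brush upright in the holder and lowered it until it touched, about 4–5 N at the same height as at pick-up. Then I let go and moved the arm clear.

In the last pictures the brush stands upright and centred in the holder. Compared with the first scene picture, only the arm and its shadow have changed, so the pill organizer, pill bottle, spring clip and roller are where they were. No check failed.

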